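# Free the jammed sash of the dust cabinet and close it

### The arm

A 7-joint arm with a two-finger parallel gripper is mounted at the origin on a cart in front of the work surface, level with it; the furniture and walls round the work are solid. World frame = base frame: x ahead of the robot, y to its left, z up, the work surface at z = 0. Lengths are in m, angles in rad, forces in N, time in s.
With the tool pointing down it reaches from about 0.4 to 0.85 m from the base axis. Payload 4.5 kg.
Tool frame: the origin (TCP) lies between the finger pads; the fingertips stand 11 mm ahead of it and the grasp point (between the pads) lies 8 mm behind it (r.tip_reach is the distance from the TCP to the fingertips, in m); x points along the fingers, y is the direction in which the jaws open and shut, and the axes are right-handed (so a half turn about x gives the same grasp; the last joint's range is limited). The gripper opens to 88 mm and grips with 3 to 60 N. Pads are 18 mm wide; open, the fingers measure 123 mm over their backs; the gripper's body (75 mm by 187 mm) begins 45 mm behind the grasp point.
Start: joints at [-1.282, 0.689, -0.195, 1.565, 0.157, 0.902, -0.215], TCP at [0.158, 0.605, 0.25] pointing down, gripper open.
Joint ranges: [-3.01, 3.01], [-0.46, 2.08], [-1.47, 1.51], [0.13, 2.56], [-1, 4.14], [0.04, 2.09], [-2.66, 2.66]. Speed limits (rad/s): [2.57, 2.57, 3.14, 3.14, 3.14, 3.14, 3.14].

### API

Orientations are given as a unit quaternion [x, y, z, w].
In Python, from plant import r gives the robot as it stands.
- The arm moves only by the tool drive_tool, never from a script. Its argument "deltas" is a list of rows, each a list of 3 entries, a list of its own where there are three numbers: the turn, a rotation vector about the tool's x, y, z in degrees, then the shift along the tool's x, y, z in cm, then the finger opening in cm, from 0 to 8.81. A call has 1 to 12 rows; each row shifts and turns the commanded pose from where the row before left it, along the tool's axes as they then stand; what a row does not reach is not made up. A row lasts 1/12 s, in which the tool goes at most 41.7 mm and 7.16 degrees, less where a joint would pass 70% of its speed; a pose out of reach is approached as far as the arm can. A call is refused whole if a number of a shift passes 4.17 or a number of a turn 7.16, either way. A call with a gripper value outside its range is refused whole. The fingers move at their own pace and stop on an object; "force" is the grip in N (left out, the last holds). Time passes only in rows, so rows that do not move let the fingers close. It gives the time, the measured TCP pose, the force and the opening at its end, in the units of the state.
- r.get_state(): the state, without advancing time (a new reading comes with each control period).
- r.snapshot(name): name is "scene" or "side" or "wrist"; returns a dict with "color" (400x640x3 uint8, red, green, blue), "fov_y" (degrees; the focal length in pixels is half the picture's height over the tangent of half this angle, whatever the lens; pixels are square), "cx", "cy" (the principal point, pixels), "extrinsics" (4x4, takes a point from world to camera coordinates); the wrist camera has in their place "tool_from_camera" (4x4, takes a point from camera to tool coordinates, whose origin is the TCP and whose axes are the tool frame's). Camera axes: x right, y up, looking along -z (the intrinsics and any distortion apply to the point x, -y, -z); pixel columns grow to the right and rows downward; lengths in m; the calibration is good to about 2 mm. A picture is of the moment at which its call begins: read the wrist's pose just before it. There is no depth.
- r.finish_job(): hands the job in, once; it reports no verdict.
The state is a dict: "clock": time; "q": joint angles; "qd": joint speeds; "joint_torque": joint torques, N m; "tool_pos": TCP position; "eef_rot": TCP orientation; "contact_force": force on the tool from outside, world axes, zero at the start; "moment": the same for the moment, N m; "opening": opening from 0.0 (shut) to 1.0 (fully open).
Only numpy, scipy, OpenCV 4.12 (cv2) and the standard library are available. Lean on these libraries where they do the work, as an engineer would, in place of code of your own. Each camera call takes 0.05 s, during which the arm holds its last target. There are 200 camera calls.

### The job

The sliding front sash of the small wooden cabinet has been left propped open on a steel bench dog, whose thick head sits inside and whose shank sticks out in front. Raise the sash by the handle on top to at least half of its travel, draw the dog out and leave it lying flat in front of the cabinet clear of the sash by a finger's width or more, then lower the sash and push it fully home on its sill. Leave the two carvings and the wax tin where they are.

Things in the scene. Friction and masses are not known exactly. Their poses are not given: they have to be found in the camera images.
- cabinet: Pale plywood box fixed to the bench, with a glazed sliding sash in its front. Origin: under the sash's centre, at bench height; x points into the cabinet, y to its left, z up. Base board 12 mm thick, 290 wide, from 155 in front of the sash to 220 behind; opening 238 wide; roof top at z 138, from x 20 on; guide posts at y +-131 (28 wide, 36 deep), 210 tall (mm).
- sash (a joint): Height of the sash in m: 0 = fully down on the base board, 0.085 = fully raised. It stays where it is left (about 13 N lifts it, about 3 N pushes it down).
- sash_grip (a point): Centre of the sash's handle: dark wooden bar 100 mm long (along the cabinet's y), 18 mm thick (x), 18 mm high, on two steel posts 29 mm above the top of the sash. It is 168 mm above the cabinet's origin when the sash is down and rises with it. The sash is 262 mm wide, 13 mm thick, 118 mm high without handle.
- dog: Steel bench dog, loose, lying on the base board under the sash: a bar 155 mm long, 0.42 kg. Origin at the middle of its length on its underside; its length runs along its y axis. Shank 24 mm wide, 20 mm high, from y = -48 to +78 mm; head 30 x 30 mm, 28 mm high, at y = -78 to -48 mm. At the start the head is inside the cabinet and about 110 mm of the shank sticks out in front.
- dog_head (a point): Middle of the dog's head, 12 mm above its underside, 15 mm from the end.
- dog_tail (a point): Point in the dog's shank 5 mm from the free end, 12 mm above its underside.
- owl: Carved wooden owl, 44 x 54 mm, 83 mm tall, loose, standing inside the cabinet. Origin under its centre. Leave it.
- hare: Carved wooden hare, 36 x 81 mm, 74 mm tall, loose, on the bench to the right. Origin under its centre. Leave it.
- tin: Round flat wax tin, 68 mm across, 30 mm high, loose, on the bench to the left. Origin under its centre. Leave it.
Not all that is in view belongs to the job. There is more than one size of the dog; the job needs the larger.

How it is judged:
On the way, in this order (a step that is already met when the one before it is completed fails the run):
1. the sash is raised to half its travel while the dog's head is still inside (value of joint sash above 0.04 m and x of dog_head in the frame of cabinet above 0.005 m), for 0.2 s.
2. the dog is out in front of the sash (x of each of dog_head, dog_tail in the frame of cabinet below -0.035 m), for 0.2 s.
At the end, for the whole second after the job is handed in: The sash is down to within 4 mm of its lowest position; the dog lies flat and at rest on the base board or the bench in front of the cabinet, the middle of its head and its tail point at least 35 mm in front of the sash's centre plane; owl, hare and tin are within 30 mm of where they stood (all of step 2 and value of joint sash below 0.004 m and height (world z) of dog_head between -0.01 and 0.04 m and height (world z) of dog_tail between -0.01 and 0.04 m and linear speed of dog below 0.02 m/s); the robot touches nothing.
It fails at once if the owl is moved by more than 30 mm (distance of owl from where it was at the start of the episode above 0.03 m).
It fails at once if the hare is moved by more than 30 mm (distance of hare from where it was at the start of the episode above 0.03 m).
It fails at once if the tin is moved by more than 30 mm (distance of tin from where it was at the start of the episode above 0.03 m).
It also fails if it takes over 48 s, if anything falls off the work surface, if the arm or the gripper's body presses on something with over 40 N, if the wrist force passes 120 N, or if a joint passes its speed limit or range.

## Working session

There is one attempt and no reset: what is moved stays moved. The work goes in short steps, Python scripts to look and compute and a tool call to move; the robot and the scene stay as the last step left them, time stands still between calls to the robot, and variables do not carry over. Pictures are saved under pics/ and viewed, about 8 in all and at most 12, crops included, and the job is handed in when it is done.

Besides the shell and the picture viewer there is one more tool, called after "Call:" by a JSON object that holds its "api" and its "payload". drive_tool: Moves the arm, as the interface text tells. Its arguments: {"type":"object","properties":{"deltas":{"type":"array","items":{"type":"array"}},"force":{"type":"number"}},"required":["deltas"]}

```bash
mkdir -p pics; ls
python3 - <<'E'
from plant import r
import cv2,numpy as np,json,pickle
s=r.get_state();print({k:np.round(v,3).tolist() for k,v in s.items()})
for n in("scene","side"):
    d=r.snapshot(n);cv2.imwrite(f"pics/{n}0.png",d["color"][...,::-1]);pickle.dump(d,open(f"{n}.pkl","wb"))
    print(n,{k:np.round(v,4).tolist() for k,v in d.items() if k!="color"})
print(r.tip_reach)
E
```

```text
pics
{'clock': 0.0, 'q': [-1.282, 0.69, -0.195, 1.566, 0.157, 0.902, -0.215], 'qd': [-0.001, -0.0, 0.0, -0.001, -0.001, 0.0, -0.0], 'joint_torque': [0.0, -52.755, -1.267, -15.343, -0.053, 0.006, 0.0], 'tool_pos': [0.157, 0.604, 0.249], 'eef_rot': [0.089, 0.701, -0.09, 0.701], 'contact_force': [-0.409, -0.146, 0.051], 'moment': [0.022, -0.019, -0.008], 'opening': 1.002}
scene {'fov_y': 44.4668, 'cx': 315.6138, 'cy': 205.6461, 'extrinsics': [[0.7386, -0.6741, -0.0101, -0.4129], [0.5078, 0.5463, 0.6661, -0.3802], [-0.4435, -0.4971, 0.7458, -1.4657], [0.0, 0.0, 0.0, 1.0]]}
side {'fov_y': 56.9999, 'cx': 323.3791, 'cy': 198.4602, 'extrinsics': [[-0.8879, -0.4597, -0.0168, 0.5263], [0.2661, -0.5431, 0.7964, -0.2621], [-0.3752, 0.7027, 0.6046, -0.8757], [0.0, 0.0, 0.0, 1.0]]}
0.011
```

View pics/scene0.png

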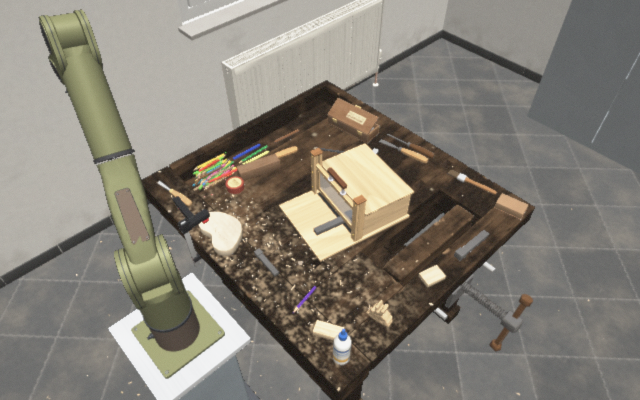

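View pics/side0.png

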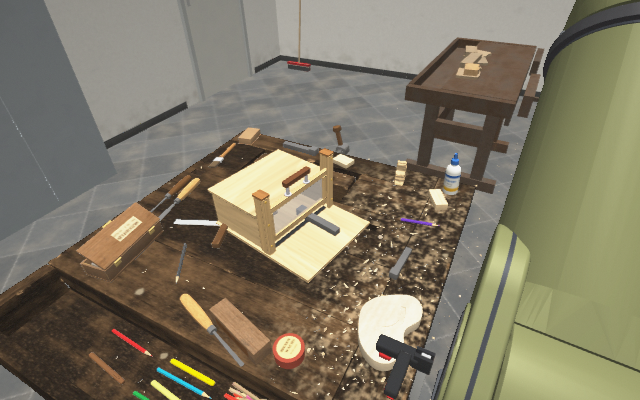

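The scene picture shows the cabinet at (350,200), with the dog's shank at (335,225), the hare at (380,312) and the tin at (235,185). The side picture shows the sash handle at (296,177) and the shank at (322,222). The smaller dog lies loose on the bench. Next I'll zoom in for keypoints.

Run:
```python
import cv2
for n,(x0,y0,x1,y1) in {"scene":(272,138,422,264),"side":(205,140,375,285)}.items():
    im=cv2.imread(f"pics/{n}0.png")[y0:y1,x0:x1]
    k=5 if n=="scene" else 4
    im=cv2.resize(im,None,fx=k,fy=k,interpolation=cv2.INTER_CUBIC)
    for i in range(0,x1-x0,10):
        cv2.putText(im,str(x0+i),(i*k,8),0,.3,(0,0,255));cv2.line(im,(i*k,10),(i*k,14),(0,0,255))
    for i in range(0,y1-y0,10):
        cv2.putText(im,str(y0+i),(0,i*k+3),0,.3,(0,0,255));cv2.line(im,(20,i*k),(24,i*k),(0,0,255))
    cv2.imwrite(f"pics/{n}c.png",im)
```

```text
(no output)
```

View pics/scenec.png

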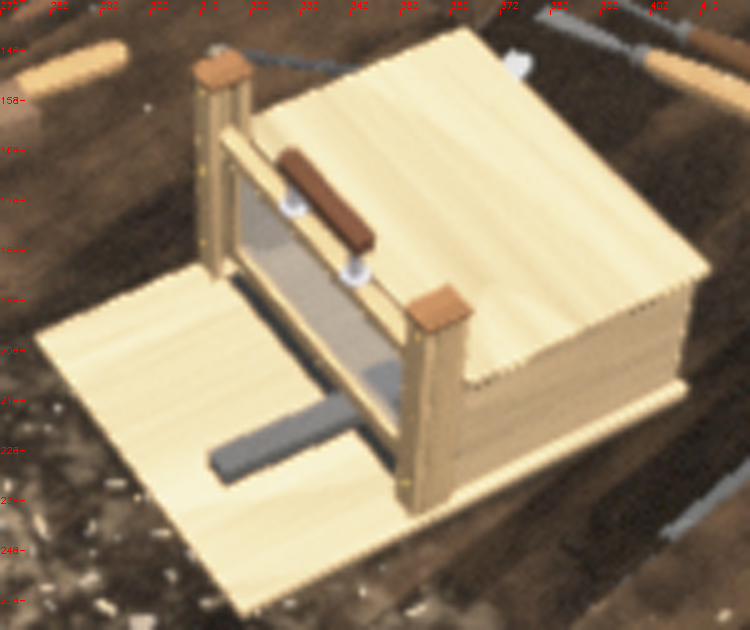

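View pics/sidec.png

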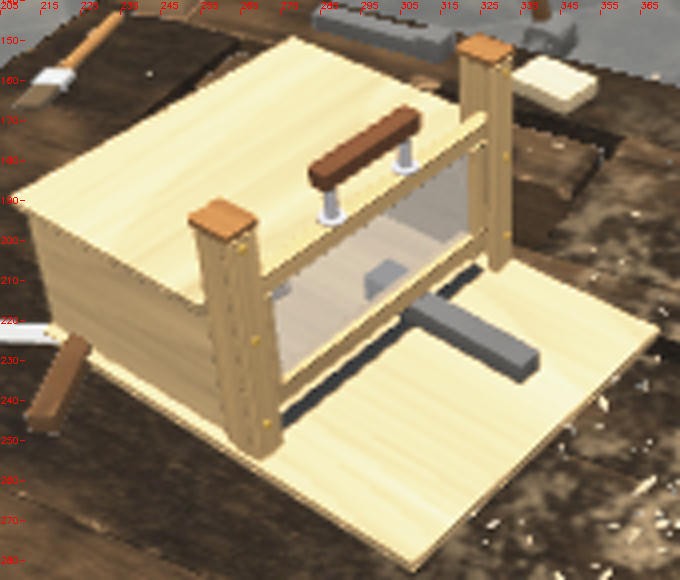

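```bash
cat > h.py <<'E'
import pickle,numpy as np
from scipy.optimize import least_squares
D={n:pickle.load(open(f"{n}.pkl","rb")) for n in("scene","side")}
def proj(n,P):
    d=D[n];p=d["extrinsics"]@np.r_[P,1];f=200/np.tan(np.radians(d["fov_y"])/2)
    return np.array([d["cx"]+f*p[0]/-p[2],d["cy"]-f*p[1]/-p[2]])
C={"scene":lambda u,v:np.array([272+u/5,138+v/5]),"side":lambda u,v:np.array([205+u/4,140+v/4])}
def cab2w(c,P):
    x,y,t=c;return np.array([x+np.cos(t)*P[0]-np.sin(t)*P[1],y+np.sin(t)*P[0]+np.cos(t)*P[1],P[2]])
def tri(a,b):
    return least_squares(lambda P:np.r_[proj("scene",P)-a,proj("side",P)-b],[.6,0,.1])
E
python3 - <<'E'
from h import *
K=[("scene",(35,337),(-.155,.145,.012)),("scene",(243,607),(-.155,-.145,.012)),("scene",(687,385),(.22,-.145,.012)),
("scene",(223,70),(0,.131,.21)),("scene",(440,310),(0,-.131,.21)),
("side",(415,564),(-.155,.145,.012)),("side",(658,328),(-.155,-.145,.012)),("side",(223,218),(0,.131,.21)),("side",(486,48),(0,-.131,.21))]
s=least_squares(lambda c:np.concatenate([proj(n,cab2w(c,P))-C[n](*u) for n,u,P in K]),[.6,0,0])
c=s.x;print("cab",c,np.degrees(c[2]));print(s.fun.reshape(-1,2).round(1).tolist())
np.save("cab.npy",c)
inv=lambda P:(np.array([[np.cos(c[2]),np.sin(c[2])],[-np.sin(c[2]),np.cos(c[2])]])@(P[:2]-c[:2])).round(4)
for nm,a,b in [("bar centre",(328,200),(365,148)),("bar topL",(292,150),(316,172)),("bar topR",(374,237),(405,108)),
 ("tail top left corner",(210,454),(518,372)),("tail top right corner",(226,473),(540,352))]:
    t=tri(C["scene"](*a),C["side"](*b));print(nm,t.x.round(4),inv(t.x),t.fun.round(1))
def ray(n,uv,z):
    return least_squares(lambda q:proj(n,[q[0],q[1],z])-uv,[.6,0]).x
h=ray("side",C["side"](388,266),.04);print("head top",h,inv(h))
print("hare",ray("scene",(380,315),.03),"tin",ray("scene",(235,185),.03))
E
```

```text
cab [ 0.66532977  0.01143277 -0.19228116] -11.016898795900001
[[-0.9, -0.5], [-0.8, 0.9], [-0.4, -0.0], [-0.8, -0.6], [-0.8, -1.0], [-0.4, -1.2], [0.4, -1.1], [0.0, -1.2], [-0.3, -1.4]]
bar centre [0.6684 0.0105 0.1878] [ 0.0032 -0.0003] [-0.4  0.6 -0.4 -0.4]
bar topL [0.6785 0.0565 0.1938] [0.0043 0.0468] [-0.5  0.8 -0.5 -0.5]
bar topR [ 0.6638 -0.0379  0.1933] [ 0.0079 -0.0488] [-0.2  0.4 -0.3 -0.3]
tail top left corner [0.5546 0.0045 0.0221] [-0.1074 -0.0279] [-0.3  0.3 -0.3 -0.2]
tail top right corner [ 0.5482 -0.0181  0.0263] [-0.1093 -0.0514] [-0.4  0.5 -0.4 -0.3]
head top [ 0.6877128  -0.04123285] [ 0.032  -0.0474]
hare [ 0.47359257 -0.37996834] tin [0.47696905 0.35756937]
```

```bash
cat >> h.py <<'E'
from scipy.spatial.transform import Rotation as R
def aim(s,pos,yax,xax=(0,0,-1)):
    """tool-frame rotation vec (deg) to goal, then shift (cm) in goal axes"""
    x=np.array(xax,float);y=np.array(yax,float);x/=np.linalg.norm(x)
    q=R.from_quat(s["eef_rot"]);out=[]
    for sg in(1,-1):
        yy=sg*y;yy-=x*(x@yy);yy/=np.linalg.norm(yy);G=np.c_[x,yy,np.cross(x,yy)]
        rv=(q.inv()*R.from_matrix(G)).as_rotvec(degrees=True)
        out.append((rv.round(1).tolist(),(G.T@(np.array(pos)-s["tool_pos"])*100).round(2).tolist()))
    return min(out,key=lambda o:np.linalg.norm(o[0]))
E
python3 - <<'E'
from h import *
from plant import r
s=r.get_state();print(R.from_quat(s["eef_rot"]).as_matrix().round(3).tolist())
c=np.load("cab.npy");ex=[np.cos(c[2]),np.sin(c[2]),0];ey=[-np.sin(c[2]),np.cos(c[2]),0]
print(aim(s,[.667,.011,.28],ex));print(aim(s,[.667,.011,.28],ey))
E
```

```text
[[-0.0, 0.252, 0.968], [-0.002, 0.968, -0.252], [-1.0, -0.002, 0.0]]
([86.4, 0.1, 0.1], [-3.1, 61.35, 48.5])
([-3.6, 0.0, 0.1], [-3.1, -48.5, 61.35])
```

Call:
{"api": "drive_tool", "payload": {"deltas": [[[7.1, 0, 0], [-0.25, 0, 0], 8.8], [[7.1, 0, 0], [-0.25, 0, 0], 8.8], [[7.1, 0, 0], [-0.25, 0, 0], 8.8], [[7.1, 0, 0], [-0.25, 0, 0], 8.8], [[7.1, 0, 0], [-0.25, 0, 0], 8.8], [[7.1, 0, 0], [-0.25, 0, 0], 8.8], [[7.1, 0, 0], [-0.25, 0, 0], 8.8], [[7.1, 0, 0], [-0.25, 0, 0], 8.8], [[7.1, 0, 0], [-0.25, 0, 0], 8.8], [[7.1, 0, 0], [-0.25, 0, 0], 8.8], [[7.1, 0, 0], [-0.25, 0, 0], 8.8], [[7.1, 0, 0], [-0.25, 0, 0], 8.8]]}}

```text
clock: 1.1
tool_pos: [0.1573, 0.6045, 0.2794]
eef_rot: [-0.542, -0.454, 0.543, -0.454]
contact_force: [0.7, 0.2, -0.7]
opening: 0.994
```

Call:
{"api": "drive_tool", "payload": {"deltas": [[[1.2, 0, 0], [0, 1.5, 1.2], 8.8], [[0, 0, 0], [0, 3.0, 2.4], 8.8], [[0, 0, 0], [0, 3.0, 2.4], 8.8], [[0, 0, 0], [0, 3.0, 2.4], 8.8], [[0, 0, 0], [0, 3.0, 2.4], 8.8], [[0, 0, 0], [0, 3.0, 2.4], 8.8], [[0, 0, 0], [0, 3.0, 2.4], 8.8], [[0, 0, 0], [0, 3.0, 2.4], 8.8], [[0, 0, 0], [0, 3.0, 2.4], 8.8], [[0, 0, 0], [0, 3.0, 2.4], 8.8], [[0, 0, 0], [0, 3.0, 2.4], 8.8], [[0, 0, 0], [0, 3.0, 2.4], 8.8]]}}

```text
clock: 2.1
tool_pos: [0.4445, 0.2667, 0.2795]
eef_rot: [-0.545, -0.45, 0.546, -0.45]
contact_force: [0.4, 0.5, 2.0]
opening: 0.998
```

Call:
{"api": "drive_tool", "payload": {"deltas": [[[0, 0, 0], [0, 3.0, 2.4], 8.8], [[0, 0, 0], [0, 3.0, 2.4], 8.8], [[0, 0, 0], [0, 3.0, 2.4], 8.8], [[0, 0, 0], [0, 3.0, 2.4], 8.8], [[0, 0, 0], [0, 3.0, 2.4], 8.8], [[0, 0, 0], [0, 3.0, 2.4], 8.8], [[0, 0, 0], [0, 3.0, 2.4], 8.8], [[0, 0, 0], [0, 2.0, 1.6], 8.8], [[0, 0, 0], [0, 1.0, 0.8], 8.8], [[0, 0, 0], [0, 0, 0], 8.8], [[0, 0, 0], [0, 0, 0], 8.8]]}}

```text
clock: 3.02
tool_pos: [0.6423, 0.034, 0.279]
eef_rot: [-0.546, -0.45, 0.546, -0.449]
contact_force: [-0.3, -0.0, 0.3]
opening: 0.999
```

Run:
```python
from h import *
from plant import r
import cv2
s=r.get_state();w=r.snapshot("wrist");cv2.imwrite("pics/w1.png",w["color"][...,::-1]);pickle.dump((s,w),open("w1.pkl","wb"))
c=np.load("cab.npy");ex=[np.cos(c[2]),np.sin(c[2]),0]
print(s["tool_pos"],aim(s,[.667,.011,.28],ex),w["fov_y"],w["tool_from_camera"].round(3) if hasattr(w["tool_from_camera"],"round") else w["tool_from_camera"])
```

```text
[0.64233387 0.03399523 0.27899147] ([-0.0, -0.0, 0.1], [-0.1, 2.86, 1.79]) 69.46839641929712 [[-0.001  0.281 -0.96  -0.134]
 [ 1.     0.001 -0.001  0.   ]
 [ 0.    -0.96  -0.281 -0.071]
 [ 0.     0.     0.     1.   ]]
```

View pics/w1.png

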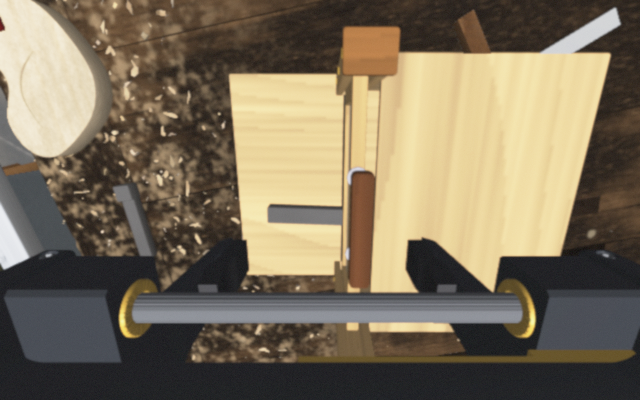

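The wrist view shows the bar's top from (362,172) to (361,287), and the shank's tail edge at (268,206)–(269,222), running right to about (342,215).

```bash
cat >> h.py <<'E'
def wray(s,w,uv,z):
    f=200/np.tan(np.radians(w["fov_y"])/2)
    d=np.array([(uv[0]-w["cx"])/f,-(uv[1]-w["cy"])/f,-1])
    T=np.array(w["tool_from_camera"]);M=R.from_quat(s["eef_rot"]).as_matrix()
    o=np.array(s["tool_pos"])+M@T[:3,3];d=M@T[:3,:3]@d
    return o+d*(z-o[2])/d[2]
def inv(P,c=None):
    c=np.load("cab.npy") if c is None else c
    return (np.array([[np.cos(c[2]),np.sin(c[2])],[-np.sin(c[2]),np.cos(c[2])]])@(np.array(P)[:2]-c[:2])).round(4)
E
python3 - <<'E'
from h import *
s,w=pickle.load(open("w1.pkl","rb"))
for n,uv,z in [("bar far",(363,174),.197),("bar near",(361.5,287),.197),("bar L",(351.5,230),.197),("bar R",(374,230),.197),("cap",(371,51),.21),
 ("tail a",(268.5,206.5),.032),("tail b",(268.5,222),.032),("sh a",(342,207.5),.032),("sh b",(342,224),.032),("board fl",(244,275),.012),("board fr",(231,75),.012)]:
    p=wray(s,w,uv,z);print(n,p.round(4),inv(p))
E
```

```text
bar far [0.6756 0.059  0.197 ] [0.0009 0.0487]
bar near [ 0.6589 -0.0372  0.197 ] [ 0.003 -0.049]
bar L [0.6593 0.0158 0.197 ] [-0.0067  0.0032]
bar R [0.6771 0.0124 0.197 ] [0.0113 0.0032]
cap [0.6919 0.139  0.21  ] [0.0017 0.1303]
tail a [0.5548 0.0052 0.032 ] [-0.1073 -0.0272]
tail b [ 0.5491 -0.0168  0.032 ] [-0.1086 -0.05  ]
sh a [ 0.6542 -0.0157  0.032 ] [-0.0057 -0.0287]
sh b [ 0.6499 -0.0396  0.032 ] [-0.0054 -0.053 ]
board fl [ 0.4841 -0.1012  0.012 ] [-0.1564 -0.1452]
board fr [0.5459 0.1805 0.012 ] [-0.1495  0.1431]
```

Call:
{"api": "drive_tool", "payload": {"deltas": [[[0, 0, 0], [0, 1.5, 0.9], 8.8], [[0, 0, 0], [0, 1.45, 0.8], 8.8], [[0, 0, 0], [2.0, 0, 0], 8.8], [[0, 0, 0], [2.5, 0, 0], 8.8], [[0, 0, 0], [2.5, 0, 0], 8.8], [[0, 0, 0], [2.0, 0, 0], 8.8], [[0, 0, 0], [0.9, 0, 0], 8.8], [[0, 0, 0], [0, 0, 0], 8.8], [[0, 0, 0], [0, 0, 0], 4.0]], "force": 40}}

```text
clock: 3.82
tool_pos: [0.6684, 0.0131, 0.1812]
eef_rot: [0.545, 0.45, -0.545, 0.45]
contact_force: [-0.3, 0.6, 0.5]
opening: 0.941
```

Call:
{"api": "drive_tool", "payload": {"deltas": [[[0, 0, 0], [0, 0, 0], 3.0], [[0, 0, 0], [0, 0, 0], 2.0], [[0, 0, 0], [0, 0, 0], 1.0], [[0, 0, 0], [0, 0, 0], 1.0], [[0, 0, 0], [0, 0, 0], 1.0], [[0, 0, 0], [0, 0, 0], 1.0]], "force": 40}}

```text
clock: 4.32
tool_pos: [0.6686, 0.0117, 0.181]
eef_rot: [0.546, 0.45, -0.545, 0.45]
contact_force: [-0.3, 0.2, -0.5]
opening: 0.491
```

Call:
{"api": "drive_tool", "payload": {"deltas": [[[0, 0, 0], [0, 0, 0], 1.0], [[0, 0, 0], [0, 0, 0], 1.0], [[0, 0, 0], [0, 0, 0], 1.0], [[0, 0, 0], [0, 0, 0], 1.0], [[0, 0, 0], [0, 0, 0], 1.0], [[0, 0, 0], [0, 0, 0], 1.0], [[0, 0, 0], [0, 0, 0], 1.0], [[0, 0, 0], [0, 0, 0], 1.0]], "force": 40}}

```text
clock: 4.98
tool_pos: [0.6665, 0.0121, 0.1802]
eef_rot: [-0.544, -0.451, 0.547, -0.449]
contact_force: [-5.2, 0.5, 2.1]
opening: 0.192
```

Call:
{"api": "drive_tool", "payload": {"deltas": [[[0, 0, 0], [-0.2, 0, 0], 1.0], [[0, 0, 0], [-0.5, 0, 0], 1.0], [[0, 0, 0], [-0.5, 0, 0], 1.0], [[0, 0, 0], [-0.6, 0, 0], 1.0], [[0, 0, 0], [-0.6, 0, 0], 1.0], [[0, 0, 0], [-0.6, 0, 0], 1.0], [[0, 0, 0], [-0.6, 0, 0], 1.0], [[0, 0, 0], [-0.6, 0, 0], 1.0], [[0, 0, 0], [-0.6, 0, 0], 1.0], [[0, 0, 0], [-0.5, 0, 0], 1.0], [[0, 0, 0], [-0.2, 0, 0], 1.0], [[0, 0, 0], [0, 0, 0], 1.0]]}}

```text
clock: 5.98
tool_pos: [0.6665, 0.0122, 0.2362]
eef_rot: [-0.545, -0.451, 0.547, -0.449]
contact_force: [-7.8, 1.5, -7.1]
opening: 0.198
```

Call:
{"api": "drive_tool", "payload": {"deltas": [[[0, 0, 0], [0, 0, 0], 1.0], [[0, 0, 0], [0, 0, 0], 1.0], [[0, 0, 0], [0, 0, 0], 1.0], [[0, 0, 0], [0, 0, 0], 8.8], [[0, 0, 0], [0, 0, 0], 8.8], [[0, 0, 0], [0, 0, 0], 8.8], [[0, 0, 0], [0, 0, 0], 8.8], [[0, 0, 0], [0, 0, 0], 8.8], [[0, 0, 0], [0, 0, 0], 8.8], [[0, 0, 0], [0, 0, 0], 8.8], [[0, 0, 0], [0, 0, 0], 8.8], [[0, 0, 0], [0, 0, 0], 8.8]]}}

```text
clock: 6.98
tool_pos: [0.6686, 0.0118, 0.2357]
eef_rot: [0.546, 0.45, -0.546, 0.45]
contact_force: [0.6, 0.3, -0.3]
opening: 0.85
```

Run:
```python
from h import *
from plant import r
import cv2
d=r.snapshot("side")
im=cv2.resize(d["color"][110:290,190:390,::-1],None,fx=3,fy=3,interpolation=cv2.INTER_CUBIC);cv2.imwrite("pics/s2.png",im)
print(r.get_state()["contact_force"])
```

```text
[ 0.49192932 -0.3912748   0.5407369 ]
```

View pics/s2.png

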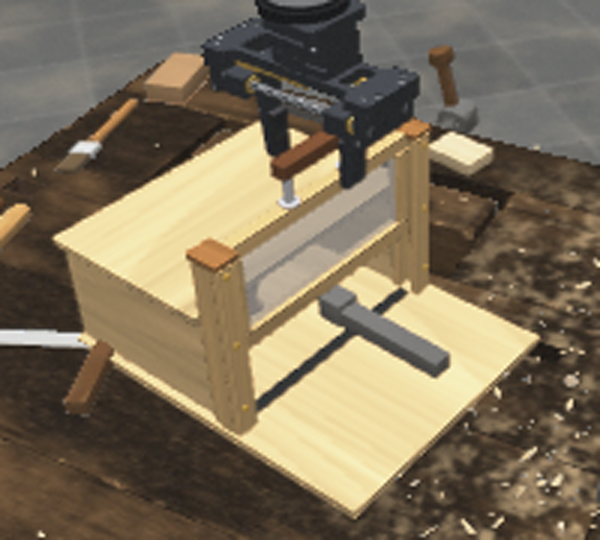

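Sash is up and holding, with the dog's head still inside. Next: clear the bar, back away and turn for the dog.

Call:
{"api": "drive_tool", "payload": {"deltas": [[[0, 0, 0], [-2.0, 0, 0], 8.8], [[0, 0, 0], [-3.0, 0, 0], 8.8], [[0, 0, 0], [-2.0, 0, 0], 8.8], [[0, 0, 0], [0, -2.5, 0], 8.8], [[0, 0, 0], [0, -3.5, 0], 8.8], [[0, 0, 0], [0, -3.5, 0], 8.8], [[-7.1, 0, 0], [0, 0, 0], 6.0], [[-7.1, 0, 0], [0, 0, 0], 6.0], [[-7.1, 0, 0], [0, 0, 0], 6.0], [[-7.1, 0, 0], [0, 0, 0], 6.0], [[-7.1, 0, 0], [0, 0, 0], 6.0], [[-7.1, 0, 0], [0, 0, 0], 6.0]]}}

```text
clock: 8.03
tool_pos: [0.5753, 0.0298, 0.3058]
eef_rot: [0.343, 0.618, -0.343, 0.618]
contact_force: [-0.3, 0.6, -0.1]
opening: 0.68
```

Call:
{"api": "drive_tool", "payload": {"deltas": [[[-7.1, 0, 0], [0, 0, 0], 6.0], [[-7.1, 0, 0], [0, 0, 0], 6.0], [[-7.1, 0, 0], [0, 0, 0], 6.0], [[-7.1, 0, 0], [0, 0, 0], 6.0], [[-7.1, 0, 0], [0, 0, 0], 6.0], [[-7.1, 0, 0], [0, 0, 0], 6.0], [[-4.8, 0, 0], [0, 0, 0], 6.0], [[0, 0, 0], [0, 0, 0], 6.0], [[0, 0, 0], [0, 0, 0], 6.0]]}}

```text
clock: 8.78
tool_pos: [0.5753, 0.0297, 0.3057]
eef_rot: [0.069, 0.704, -0.069, 0.704]
contact_force: [0.9, -0.5, -0.4]
opening: 0.681
```

Run:
```python
from h import *
from plant import r
s=r.get_state();c=np.load("cab.npy");ey=[-np.sin(c[2]),np.cos(c[2]),0]
print(s["tool_pos"],s["opening"],aim(s,cab2w(c,[-.095,-.0395,.026]),ey))
```

```text
[0.57526803 0.02967927 0.30566543] 0.680617101620324 ([-0.1, -0.0, -0.0], [27.97, -4.02, -0.31])
```

Call:
{"api": "drive_tool", "payload": {"deltas": [[[0, 0, 0], [0, -2.0, -0.3], 6.0], [[0, 0, 0], [0, -2.0, 0], 6.0], [[0, 0, 0], [3.0, 0, 0], 6.0], [[0, 0, 0], [4.0, 0, 0], 6.0], [[0, 0, 0], [4.0, 0, 0], 6.0], [[0, 0, 0], [4.0, 0, 0], 6.0], [[0, 0, 0], [3.0, 0, 0], 6.0], [[0, 0, 0], [2.0, 0, 0], 6.0], [[0, 0, 0], [0, 0, 0], 6.0], [[0, 0, 0], [0, 0, 0], 6.0]]}}

```text
clock: 9.62
tool_pos: [0.5644, -0.0087, 0.1052]
eef_rot: [0.068, 0.704, -0.068, 0.703]
contact_force: [0.7, 0.4, 0.4]
opening: 0.683
```

Run:
```python
from h import *
from plant import r
import cv2
s=r.get_state();w=r.snapshot("wrist");cv2.imwrite("pics/w2.png",w["color"][...,::-1]);pickle.dump((s,w),open("w2.pkl","wb"))
c=np.load("cab.npy");ey=[-np.sin(c[2]),np.cos(c[2]),0]
print(s["tool_pos"],s["opening"],aim(s,cab2w(c,[-.095,-.0395,.026]),ey))
```

```text
[ 0.56436446 -0.00871626  0.10524003] 0.6834358580362337 ([-0.0, -0.1, 0.0], [7.92, -0.04, 0.03])
```

View pics/w2.png

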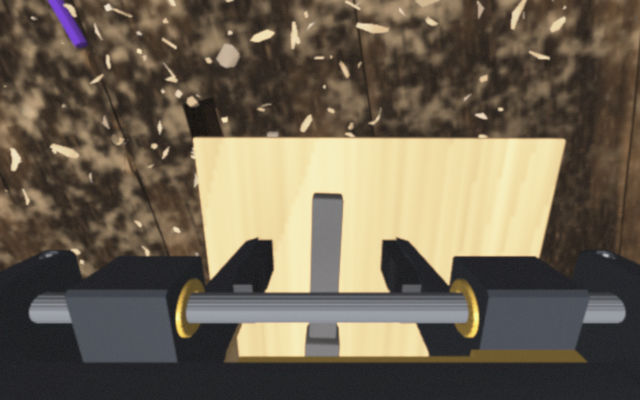

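The shank lies at u≈327, midway between the fingers. Descend and grip.

Call:
{"api": "drive_tool", "payload": {"deltas": [[[0, 0, 0], [2.5, 0, 0], 6.0], [[0, 0, 0], [2.5, 0, 0], 6.0], [[0, 0, 0], [1.8, 0, 0], 6.0], [[0, 0, 0], [0.8, 0, 0], 6.0], [[0, 0, 0], [0.2, 0, 0], 5.0], [[0, 0, 0], [0, 0, 0], 3.0], [[0, 0, 0], [0, 0, 0], 1.5], [[0, 0, 0], [0, 0, 0], 1.5], [[0, 0, 0], [0, 0, 0], 1.5], [[0, 0, 0], [0, 0, 0], 1.5], [[0, 0, 0], [0, 0, 0], 1.5], [[0, 0, 0], [0, 0, 0], 1.5]], "force": 30}}

```text
clock: 10.67
tool_pos: [0.5652, -0.009, 0.0286]
eef_rot: [0.068, 0.703, -0.068, 0.704]
contact_force: [-1.4, -0.5, 6.4]
opening: 0.27
```

Call:
{"api": "drive_tool", "payload": {"deltas": [[[0, 0, 0], [0, 0, 0], 1.5], [[0, 0, 0], [0, 0, 0], 1.5], [[0, 0, 0], [0, 0, 0], 1.5]]}}

```text
clock: 10.92
tool_pos: [0.5652, -0.009, 0.0286]
eef_rot: [0.068, 0.703, -0.068, 0.704]
contact_force: [-0.7, -0.5, 5.6]
opening: 0.27
```

Call:
{"api": "drive_tool", "payload": {"deltas": [[[0, 0, 0], [-0.15, 0, -0.2], 1.5], [[0, 0, 0], [0, 0, -0.8], 1.5], [[0, 0, 0], [0, 0, -1.0], 1.5], [[0, 0, 0], [0, 0, -1.2], 1.5], [[0, 0, 0], [0, 0, -1.2], 1.5], [[0, 0, 0], [0, 0, -1.2], 1.5], [[0, 0, 0], [0, 0, -1.2], 1.5], [[0, 0, 0], [0, 0, -1.2], 1.5], [[0, 0, 0], [0, 0, -1.0], 1.5], [[0, 0, 0], [0, 0, -0.7], 1.5], [[0, 0, 0], [0, 0, -0.3], 1.5], [[0, 0, 0], [0, 0, 0], 1.5]]}}

```text
clock: 11.92
tool_pos: [0.4651, 0.0106, 0.0291]
eef_rot: [0.067, 0.705, -0.068, 0.703]
contact_force: [-1.5, 1.5, -0.7]
opening: 0.268
```

Call:
{"api": "drive_tool", "payload": {"deltas": [[[0, 0, 0], [0.1, 0, 0], 1.5], [[0, 0, 0], [0, 0, 0], 2.8], [[0, 0, 0], [0, 0, 0], 4.0], [[0, 0, 0], [0, 0, 0], 5.0], [[0, 0, 0], [0, 0, 0], 6.0], [[0, 0, 0], [0, 0, 0], 6.0], [[0, 0, 0], [0, 0, 0], 6.0], [[0, 0, 0], [0, 0, 0], 6.0]]}}

```text
clock: 12.58
tool_pos: [0.4666, 0.0103, 0.0282]
eef_rot: [0.068, 0.704, -0.068, 0.704]
contact_force: [0.1, -0.4, 0.3]
opening: 0.679
```

Call:
{"api": "drive_tool", "payload": {"deltas": [[[0, 0, 0], [-0.5, 0, 0], 6.0], [[0, 0, 0], [-2.0, 0, 0], 6.0], [[0, 0, 0], [-3.0, 0, 0], 6.0], [[0, 0, 0], [-4.0, 0, 0], 6.0], [[0, 0, 0], [-4.0, 0, 0], 6.0], [[0, 0, 0], [-4.0, 0, 0], 6.0], [[0, 0, 0], [-4.0, 0, 0], 6.0], [[0, 0, 0], [-4.0, 0, 0], 6.0], [[0, 0, 0], [-3.5, 0, 0], 6.0], [[0, 0, 0], [-1.0, 0, 0], 6.0]]}}

```text
clock: 13.42
tool_pos: [0.4683, 0.0106, 0.3337]
eef_rot: [0.068, 0.701, -0.067, 0.707]
contact_force: [1.6, -0.7, -0.4]
opening: 0.683
```

Run:
```python
from h import *
from plant import r
import cv2
s=r.get_state();d=r.snapshot("side")
im=cv2.resize(d["color"][110:290,190:410,::-1],None,fx=3,fy=3,interpolation=cv2.INTER_CUBIC);cv2.imwrite("pics/s3.png",im)
c=np.load("cab.npy");ex=[np.cos(c[2]),np.sin(c[2]),0]
print(s["tool_pos"],s["opening"],inv(s["tool_pos"]),aim(s,[.668,.012,.31],ex))
```

```text
[0.46832268 0.01062768 0.33374662] 0.6832121018113717 [-0.1932 -0.0384] ([90.0, 0.3, -0.5], [2.37, 19.57, -3.95])
```

View pics/s3.png

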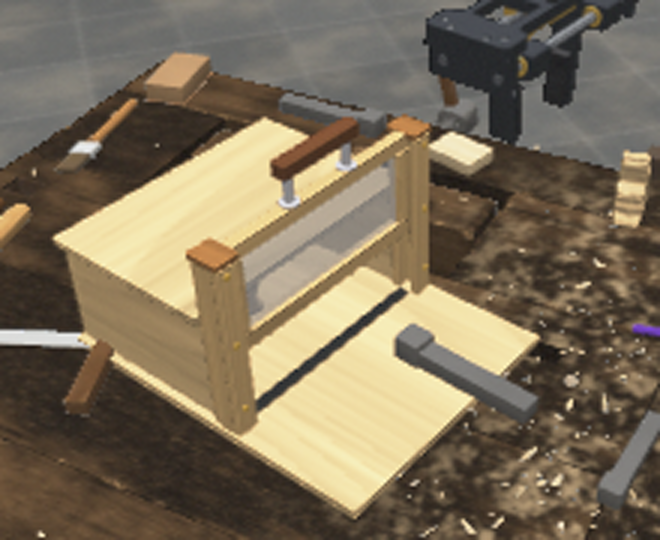

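Dog is out: head at (415,345) in the crop, well in front of the sash slot and lying flat with its tail past the board's edge. Now shut the fingers and press the bar down.

Call:
{"api": "drive_tool", "payload": {"deltas": [[[0, 0, 0], [0, 0.5, 1.5], 0], [[0, 0, 0], [0, 0.5, 2.5], 0], [[0, 0, 0], [0, 0.5, 2.5], 0], [[0, 0, 0], [0, 0.5, 2.5], 0], [[0, 0, 0], [0, 0.5, 2.5], 0], [[0, 0, 0], [0, 0.5, 2.5], 0], [[0, 0, 0], [0, 0.5, 2.5], 0], [[0, 0, 0], [0, 0.4, 2.0], 0], [[0, 0, 0], [0, 0, 1.0], 0], [[0, 0, 0], [0, 0, 0], 0], [[0, 0, 0], [0, 0, 0], 0]]}}

```text
clock: 14.38
tool_pos: [0.6645, 0.0112, 0.3267]
eef_rot: [0.068, 0.705, -0.068, 0.703]
contact_force: [-0.6, 0.0, 1.1]
opening: 0.004
```

Run:
```python
from h import *
from plant import r
s=r.get_state();c=np.load("cab.npy");ey=[-np.sin(c[2]),np.cos(c[2]),0]
print(s["tool_pos"],s["opening"],aim(s,[.668,.012,.31],ey))
```

```text
[0.66448019 0.01123232 0.32666903] 0.0035735646766496616 ([0.0, -0.2, 0.1], [1.67, 0.14, 0.33])
```

Call:
{"api": "drive_tool", "payload": {"deltas": [[[0, 0, 0], [2.0, 0.1, 0.3], 0], [[0, 0, 0], [2.5, 0, 0], 0], [[0, 0, 0], [1.0, 0, 0], 0], [[0, 0, 0], [0.5, 0, 0], 0], [[0, 0, 0], [0.5, 0, 0], 0], [[0, 0, 0], [0.5, 0, 0], 0], [[0, 0, 0], [0.6, 0, 0], 0], [[0, 0, 0], [0.6, 0, 0], 0]]}}

```text
clock: 15.05
tool_pos: [0.6688, 0.0118, 0.2468]
eef_rot: [0.068, 0.703, -0.068, 0.704]
contact_force: [-1.3, -0.8, 2.9]
opening: 0.008
```

Call:
{"api": "drive_tool", "payload": {"deltas": [[[0, 0, 0], [0.6, 0, 0], 0], [[0, 0, 0], [0.6, 0, 0], 0], [[0, 0, 0], [0.6, 0, 0], 0], [[0, 0, 0], [0.6, 0, 0], 0], [[0, 0, 0], [0.6, 0, 0], 0], [[0, 0, 0], [0.6, 0, 0], 0], [[0, 0, 0], [0.5, 0, 0], 0], [[0, 0, 0], [0.5, 0, 0], 0]]}}

```text
clock: 15.72
tool_pos: [0.6688, 0.0118, 0.1997]
eef_rot: [0.068, 0.704, -0.068, 0.704]
contact_force: [-0.2, -0.3, 2.6]
opening: 0.005
```

Pushing at about 3 N, as expected. The last ~12 mm go gently.

Call:
{"api": "drive_tool", "payload": {"deltas": [[[0, 0, 0], [0.4, 0, 0], 0], [[0, 0, 0], [0.3, 0, 0], 0], [[0, 0, 0], [0.2, 0, 0], 0], [[0, 0, 0], [0.15, 0, 0], 0], [[0, 0, 0], [0.1, 0, 0], 0], [[0, 0, 0], [0, 0, 0], 0]]}}

```text
clock: 16.22
tool_pos: [0.6687, 0.0119, 0.1886]
eef_rot: [0.068, 0.704, -0.068, 0.704]
contact_force: [0.4, -0.2, 0.2]
opening: 0.003
```

Call:
{"api": "drive_tool", "payload": {"deltas": [[[0, 0, 0], [0.15, 0, 0], 0], [[0, 0, 0], [0.1, 0, 0], 0], [[0, 0, 0], [0, 0, 0], 0], [[0, 0, 0], [0, 0, 0], 0]]}}

```text
clock: 16.55
tool_pos: [0.6687, 0.0119, 0.1885]
eef_rot: [0.068, 0.703, -0.068, 0.704]
contact_force: [-4.8, 0.1, 14.0]
opening: 0.005
```

Call:
{"api": "drive_tool", "payload": {"deltas": [[[0, 0, 0], [0.15, 0, 0], 0], [[0, 0, 0], [0, 0, 0], 0], [[0, 0, 0], [0, 0, 0], 0]]}}

```text
clock: 16.8
tool_pos: [0.6687, 0.0118, 0.1884]
eef_rot: [0.068, 0.703, -0.068, 0.705]
contact_force: [-6.3, -0.2, 20.5]
opening: 0.006
```

Call:
{"api": "drive_tool", "payload": {"deltas": [[[0, 0, 0], [-1.0, 0, 0], 0], [[0, 0, 0], [-2.5, 0, 0], 0], [[0, 0, 0], [-3.5, 0, 0], 0], [[0, 0, 0], [-3.5, 0, 0], 0], [[0, 0, 0], [-2.0, 0, 0], 0], [[0, 0, 0], [0, 0, -2.0], 0], [[0, 0, 0], [0, 0, -3.0], 0], [[0, 0, 0], [0, 0, -3.0], 0], [[0, 0, 0], [0, 0, -3.0], 0], [[0, 0, 0], [0, 0, -2.0], 0], [[0, 0, 0], [0, 0, 0], 0], [[0, 0, 0], [0, 0, 0], 0]]}}

```text
clock: 17.8
tool_pos: [0.5403, 0.0366, 0.31]
eef_rot: [0.067, 0.704, -0.068, 0.704]
contact_force: [0.8, 1.0, -0.1]
opening: 0.004
```

Run:
```python
from h import *
from plant import r
import cv2
s=r.get_state();print(s["tool_pos"],s["contact_force"])
ims=[]
for n,(x0,y0,x1,y1) in {"scene":(270,135,420,265),"side":(205,140,395,300)}.items():
    d=r.snapshot(n);cv2.imwrite(f"pics/{n}f.png",d["color"][...,::-1])
    ims.append(cv2.resize(d["color"][y0:y1,x0:x1,::-1],(int(390*(x1-x0)/(y1-y0))//1*1,390) if 0 else (400,400*(y1-y0)//(x1-x0))))
h=max(i.shape[0] for i in ims)
cv2.imwrite("pics/f.png",np.hstack([cv2.copyMakeBorder(i,0,h-i.shape[0],0,0,0) for i in ims]))
```

```text
[0.54028915 0.03664504 0.30996443] [ 0.82535981  1.02380162 -0.05407496]
```

View pics/f.png

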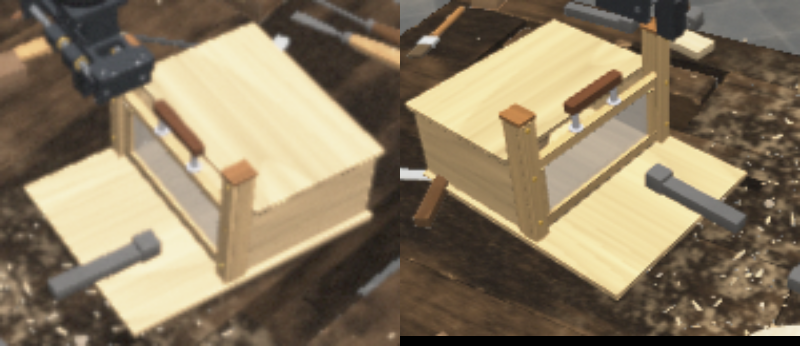

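Both views show the sash on the board with no gap, and the dog flat with its head well clear. Handing in.

Run:
```python
from h import *
t=tri(np.array([324.7,226.1]),np.array([327.5,224.6]));print("head top",t.x.round(4),inv(t.x))
from plant import r
print(r.finish_job())
```

```text
head top [ 0.5872 -0.0147  0.0267] [-0.0717 -0.0406]
the job is handed in; nothing more can be done
None
```

I raised the sash, drew the dog out, lowered the sash, pushed it home and handed the job in at about 18 s of the 48 s allowed. No verdict is reported, so the results below are from my own checks.

- **Sash raised:** lifted by its handle to about 75 mm. The side picture showed the dog's head still inside and the sash holding after release.
- **Dog:** gripped by the shank, drawn straight out by 100 mm and released lying on the base board. From the last pictures the middle of its head is about 72 mm in front of the sash plane (35 mm needed). Its tail hangs about 5 cm past the board's front edge.
- **Sash down:** pressed down on the bar until it stopped dead at the expected height, with 20 N on it. The last pictures show no gap at the sill.
- **Robot:** clear of everything, with a contact force of about 1 N, which is sensor noise.
- **Disagreement:** measuring the dog's top from the pictures gave a height about 8–13 mm too low (24 and 27 mm, against 32 mm for the shank and 40 mm for the head). I put this down to picking the pixels by eye.
- **Not checked:** I did not measure the owl, hare and tin again at the end. The arm never went near them and no unexpected force showed.

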